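# Give the bench centrifuge a quick spin

## Robot

A 6-joint arm with a two-finger parallel gripper is mounted at the origin on the work surface. World frame = base frame: x ahead of the robot, y to its left, z up, the work surface at z = 0. Lengths are in m, angles in rad, forces in N, time in s.
With the tool pointing down it reaches from about 0.225 to 0.875 m from the base axis. Payload 3.4 kg.
Tool frame: the origin (TCP) lies at the very end of the fingers, on their centre line; the grasp point (between the pads) lies 19 mm behind it; z points along the fingers, x is the direction in which the jaws open and shut, and the axes are right-handed (so a half turn about z gives the same grasp; the last joint's range is limited). The gripper opens to 85 mm and grips with 20 to 120 N. Pads are 22 mm wide; open, the fingers measure 114 mm over their backs; the gripper's body (76 mm by 85 mm) begins 54 mm behind the grasp point. The pads swing forward as they close: fully open they stand 13 mm farther back than shut.
Start: joints at [1.085, 0.276, 1.505, -0, 1.361, -0.121], TCP at [0.205, 0.537, 0.231] pointing down, gripper open.
Joint ranges: [-2.89, 2.89], [-0.75, 2.08], [0.22, 2.7], [-1.18, 4.32], [0.11, 2.71], [-2.7, 2.7]. Speed limits (rad/s): [2.57, 2.57, 3.14, 3.14, 3.14, 3.14].

## Interface

Orientations are given as a unit quaternion [w, x, y, z].
In Python, from rig import manip gives the robot as it stands.
- The arm moves only by the tool carry_out, never from a script. Its argument "series" is a list of rows, each a list of 2 entries, a list of its own where there are three numbers: the shift along the tool's x, y, z in mm, then the turn about the tool's z in degrees. A call has 1 to 10 rows; each row shifts and turns the pose as measured when the row begins, along the tool's axes as they then stand; what a row does not reach is not made up. A row lasts 1/12 s, in which the tool goes at most 41.7 mm and 7.16 degrees, less where a joint would pass 70% of its speed; a pose out of reach is approached as far as the arm can. A call is refused whole if a number of a shift passes 41.7 or a number of a turn 7.16, either way. A call with a gripper value outside its range is refused whole. "fingers" is the finger opening in mm, from 0 to 85.4, set as the call begins (left out, the last holds). The fingers move at their own pace and stop on an object; "squeeze" is the grip in N (left out, the last holds). Time passes only in rows, so rows that do not move let the fingers close. It gives the time, the measured TCP pose, the force and the opening at its end, in the units of the state.
- manip.get_state(): the state, without advancing time (a new reading comes with each control period).
- manip.get_image(name): name is "side" or "top" or "wrist"; returns a dict with "frame" (384x512x3 uint8, blue, green, red), "K" (3x3 intrinsics, pixels), "rvec" (rotation vector, rad) and "tvec" (3), from world to camera coordinates, as OpenCV has them; the wrist camera has in their place "mount" (4x4, takes a point from camera to tool coordinates, whose origin is the TCP and whose axes are the tool frame's). Camera axes: x right, y down, z forward; pixel columns grow to the right and rows downward; lengths in m; the calibration is good to about 2 mm. A picture is of the moment at which its call begins: read the wrist's pose just before it. There is no depth.
- manip.sign_off(): hands the job in, once; it reports no verdict.
The state is a dict: "clock": time; "qpos": joint angles; "qd": joint speeds; "effort": joint torques, N m; "position": TCP position; "ee_rot": TCP orientation; "contact_force": force on the tool from outside, world axes, zero at the start; "moment": the same for the moment, N m; "width": finger opening in m.
Only numpy, scipy, OpenCV 4.12 (cv2) and the standard library are available. Lean on these libraries where they do the work, as an engineer would, in place of code of your own. Each camera call takes 0.05 s, during which the arm holds its last target. There are 200 camera calls.

## Task

Only by pressing with the fingertips, start a quick spin on the bench centrifuge: first press the raised half of the power rocker fully down, then push the ajar lid down until it is fully shut, then press the round key fully down and keep holding it there; you finish while still holding the key down. Do not press the other two keys, do not lift the lid further open, and leave the rack, bottle and box where they stand.

Things in the scene. Friction and masses are not known exactly. Their poses are not given: they have to be found in the camera images.
- centrifuge: bench centrifuge, ivory box 260 mm deep (its x) by 420 mm wide (its y) by 120 mm high, standing fixed on the bench. Origin: centre of its underside, on the bench; its x points from its front (robot side) to its back, its y to its left as seen from the robot, z up. Its flat top (deck) lies 120 mm above the bench: the lid is on the left half, the dark control panel with display, rocker switch and three keys on the right half
- rocker (a joint): power rocker switch, a light grey see-saw plate 48 mm long (along the machine's y) by 28 mm wide in a black frame, at machine x +50 mm, y -120 mm, between the display and the keys. Value in rad: 0 off (half next to the lid down, half away from the lid sticking up), 0.4 on (half away from the lid fully down). It needs about 1.5 N on the raised half and stays where it is left
- rocker_far_half (a point): top face of the rocker on the half away from the lid, 16 mm from the pivot: the spot to press. About 19 mm above the deck when off; it goes down 6 mm to on
- lid (a joint): the centrifuge's ivory lid, 200 x 200 mm and 18 mm thick, hinged at its back edge on an axis along the machine's y. Value in rad: 0 shut, starts ajar at 0.25 to 0.4 (front edge 50 to 80 mm up). The stiff hinge keeps it where it is left; pressed at the front it needs about 1 to 2 N
- lid_pad (a point): centre of the top of the dark grey thumb pad (26 x 70 mm) in the middle of the lid's front edge: the spot to press; 182 mm from the hinge axis. It is 24 mm above the deck when the lid is shut. It moves with the lid
- lid_hinge (a point): point on the lid's hinge axis, in the middle of the lid's width, 2 mm above the deck
- round_key (a joint): the round key (28 mm diameter) on the centrifuge's control panel, light grey on a black bezel, the quick-spin key. Joint value in m: 0 up, 0.006 fully down (a spring key: starts to give at about 1.2 N, bottoms at about 4 N, comes up again when released)
- round_key_top (a point): centre of the top face of the round key (28 mm diameter); 15 mm above the machine's deck when up, and it moves down with the key. The three keys swap places from start to start; their centres are 65 mm or more apart
- square_key (a joint): the square key (26 x 26 mm) on the centrifuge's control panel, light grey on a black bezel, another function, leave alone. Joint value in m: 0 up, 0.006 fully down (a spring key: starts to give at about 1.2 N, bottoms at about 4 N, comes up again when released)
- square_key_top (a point): centre of the top face of the square key (26 x 26 mm); 15 mm above the machine's deck when up, and it moves down with the key. The three keys swap places from start to start; their centres are 65 mm or more apart
- bar_key (a joint): the narrow bar-shaped key (13 mm by 40 mm, long side along the machine's y) on the centrifuge's control panel, light grey on a black bezel, another function, leave alone. Joint value in m: 0 up, 0.006 fully down (a spring key: starts to give at about 1.2 N, bottoms at about 4 N, comes up again when released)
- bar_key_top (a point): centre of the top face of the narrow bar-shaped key (13 mm by 40 mm, long side along the machine's y); 15 mm above the machine's deck when up, and it moves down with the key. The three keys swap places from start to start; their centres are 65 mm or more apart
- tube_rack: bystander: orange tube rack, 70 x 140 x 72 mm with its tubes, on the bench left of the machine; origin under its centre
- bottle: bystander: glass bottle with a blue cap, 66 mm diameter, 130 mm high, on the bench to the right of the machine; origin under its centre
- tip_box: bystander: blue box with a clear cover, 80 x 110 x 62 mm, on the bench to the right of the machine; origin under its centre

How it is judged:
On the way, in this order (a step that is already met when the one before it is completed fails the run):
1. the power rocker is fully on (value of joint rocker above 0.33 rad), for 0.1 s.
2. the lid is fully shut, rocker still on (value of joint rocker above 0.33 rad and value of joint lid below 0.03 rad), for 0.1 s.
3. the round key is fully down, rocker on and lid shut (all of step 2 and value of joint round_key above 0.0045 m), for 0.2 s.
At the end, for the whole second after the job is handed in: Rocker on (above 0.33 rad), lid shut (below 0.03 rad), round key held down (more than 4.5 mm of its 6 mm), the other two keys up (less than 2.5 mm), rack, bottle and box within 30 mm of where they stood (all of step 3 and value of joint each of square_key, bar_key below 0.0025 m and not (distance of tube_rack from where it was at the start of the episode above 0.03 m) and not (distance of bottle from where it was at the start of the episode above 0.03 m) and not (distance of tip_box from where it was at the start of the episode above 0.03 m)); the arm keeps its last pose, push and grip.
It fails at once if the lid is pushed down (below 0.1 rad) before the rocker is on (value of joint rocker below 0.3 rad and value of joint lid below 0.1 rad).
It fails at once if the round key is pressed (over 3 mm) before the rocker is on and the lid shut (value of joint round_key above 0.003 m and (value of joint rocker below 0.3 rad or value of joint lid above 0.05 rad)).
It fails at once if the square or the bar key is pressed (over 3 mm) (value of joint any of square_key, bar_key above 0.003 m).
It fails at once if the lid is lifted further open (above 0.45 rad) (value of joint lid above 0.45 rad).
It fails at once if the rack, bottle or box is moved more than 30 mm, lifted or carried (distance of any of tube_rack, bottle, tip_box from where it was at the start of the episode above 0.03 m).
It also fails if it takes over 45 s, if anything falls off the work surface, if the arm or the gripper's body presses on something with over 40 N, if the wrist force passes 120 N, or if a joint passes its speed limit or range.

## Working session

There is one attempt and no reset: what is moved stays moved. The work goes in short steps, Python scripts to look and compute and a tool call to move; the robot and the scene stay as the last step left them, time stands still between calls to the robot, and variables do not carry over. Pictures are saved under pics/ and viewed, about 8 in all and at most 12, crops included, and the job is handed in when it is done.

Besides the shell and the picture viewer there is one more tool, called after "Request:" by a JSON object that holds its "fn" and its "kwargs". carry_out: Moves the arm, as the interface text tells. Its arguments: {"type":"object","properties":{"series":{"type":"array","items":{"type":"array"}},"fingers":{"type":"number"},"squeeze":{"type":"number"}},"required":["series"]}

```bash
mkdir -p pics; python3 - <<'E'
from rig import manip
import cv2,numpy as np
s=manip.get_state();print({k:np.round(v,3).tolist() for k,v in s.items()})
for n in("top","side"):
    d=manip.get_image(n);cv2.imwrite(f"pics/{n}0.png",d["frame"]);print(n,d["K"].tolist(),d["rvec"],d["tvec"])
    np.savez(f"{n}0.npz",**d)
print(manip.get_image("wrist")["mount"])
E
```

```text
{'clock': 0.0, 'qpos': [1.085, 0.277, 1.506, 0.0, 1.361, -0.121], 'qd': [-0.001, 0.0, -0.002, 0.001, -0.001, 0.0], 'effort': [0.001, -41.677, -24.581, -0.0, 0.011, -0.0], 'position': [0.205, 0.537, 0.23], 'ee_rot': [0.0, 0.824, 0.567, -0.001], 'contact_force': [-0.24, -0.148, 0.654], 'moment': [0.002, 0.026, 0.021], 'width': 0.085}
top [[390.6983587990713, 0.0, 255.0703959621209], [0.0, 390.6983587990713, 184.6912789106046], [0.0, 0.0, 1.0]] [ 2.1489354  -2.11486906  0.16920452] [0.03539329 0.63028036 1.12409309]
side [[364.0713231486183, 0.0, 260.70919027151996], [0.0, 364.0713231486183, 189.47045102815903], [0.0, 0.0, 1.0]] [ 2.26943895 -0.6776274   0.30810807] [-0.48312107  0.32372209  0.61548531]
[[ 9.99999826e-01 -5.81861966e-04 -1.01209429e-04  1.17442206e-04]
 [ 5.85858203e-04  9.55630705e-01  2.94566821e-01 -7.52153137e-02]
 [-7.46783922e-05 -2.94566829e-01  9.55630879e-01 -1.42147394e-01]
 [ 0.00000000e+00  0.00000000e+00  0.00000000e+00  1.00000000e+00]]
```

View pics/top0.png

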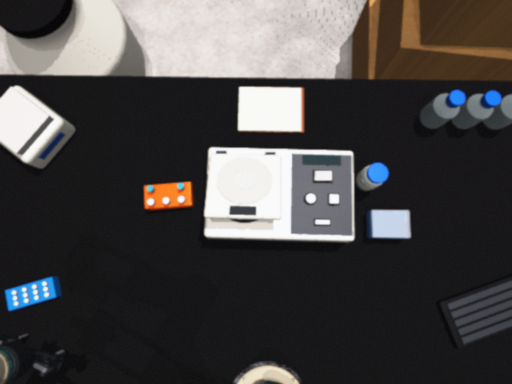

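View pics/side0.png

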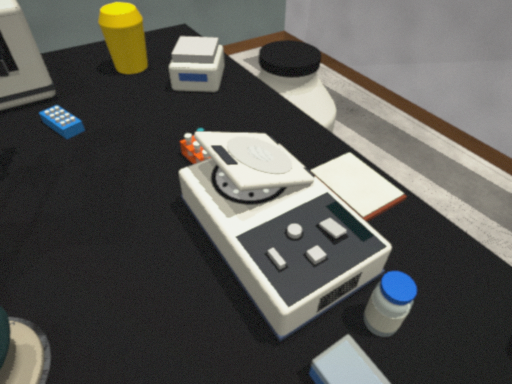

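The top view shows the rocker at about (323,176), the round key at (311,198), the square key at (334,199), the bar key at (322,222) and the lid pad at (242,211). The robot base is at bottom centre. The side view shows the same layout, with the lid ajar.

```bash
cat >h.py <<'E'
import cv2,numpy as np
def ray(d,uv):
    R=cv2.Rodrigues(np.array(d["rvec"]))[0];t=np.array(d["tvec"]).ravel()
    p=cv2.undistortPoints(np.array([[uv]],float),np.array(d["K"]),None).ravel()
    return -R.T@t,R.T@np.array([p[0],p[1],1])
def onz(d,uv,z):
    o,v=ray(d,uv);return o+v*(z-o[2])/v[2]
E
python3 - <<'E'
from h import *
for n,roi in(("top",(290,150,352,238)),("side",(240,195,380,300))):
    d=np.load(n+"0.npz");g=cv2.cvtColor(d["frame"],cv2.COLOR_BGR2GRAY)
    x0,y0,x1,y1=roi;m=(g[y0:y1,x0:x1]>130).astype(np.uint8)
    k,l,st,c=cv2.connectedComponentsWithStats(m)
    for i in range(1,k):
        if 20<st[i,4]<700:
            uv=c[i]+[x0,y0];print(n,uv.round(1),st[i],onz(d,uv,.135).round(4))
d=np.load("top0.npz");g=cv2.cvtColor(d["frame"],cv2.COLOR_BGR2GRAY)
m=(g[:,:]<90).astype(np.uint8)[155:236,293:353]
cs=max(cv2.findContours(m,0,2)[0],key=cv2.contourArea)
r=cv2.minAreaRect(cs.reshape(-1,2)+np.array([293,155]));print(r,[onz(d,q,.12).round(3) for q in cv2.boxPoints(r)])
# outer body
m=(g>130).astype(np.uint8)[143:246,200:360]
cs=max(cv2.findContours(m,0,2)[0],key=cv2.contourArea)
r=cv2.minAreaRect(cs.reshape(-1,2)+np.array([200,143]));print(r,[onz(d,q,.12).round(3) for q in cv2.boxPoints(r)])
m=(g<90).astype(np.uint8)[203:219,226:260]
k,l,st,c=cv2.connectedComponentsWithStats(m);print(st,c+[226,203])
for z in(.18,.195,.21):print(z,onz(d,[242.5,211],z))
def big(f,r,s):
    x0,y0,x1,y1=r;return cv2.resize(f[y0:y1,x0:x1],None,fx=s,fy=s,interpolation=2)
cv2.imwrite("pics/c.png",big(d["frame"],(200,140,360,250),5))
E
```

```text
top [323.1 175. ] [ 24  20  19  11 203] [ 0.6462 -0.1456  0.135 ]
top [310.7 197.8] [15 43 12 11 97] [ 0.5814 -0.1104  0.135 ]
top [333.9 198.2] [ 39  43  11  11 113] [ 0.5813 -0.1747  0.135 ]
top [322.5 221.5] [25 69 16  6 92] [ 0.5161 -0.1424  0.135 ]
side [244.2 196.6] [ 0  0 11  4 33] [0.5447 0.0116 0.135 ]
side [258.9 196.1] [12  0 16  4 35] [ 0.571  -0.0035  0.135 ]
side [332.9 226.8] [ 80  23  27  19 271] [ 0.6446 -0.1484  0.135 ]
side [294.4 228.9] [ 47  28  15  13 144] [ 0.5796 -0.1125  0.135 ]
side [258.3 274.9] [  0  48  43  57 665] [ 0.4668 -0.1591  0.135 ]
side [316.1 252.8] [ 67  50  20  16 190] [ 0.5787 -0.1775  0.135 ]
side [276.5 256.6] [ 28  53  18  18 154] [ 0.5145 -0.1453  0.135 ]
side [378.  293.5] [137  93   3  12  26] [ 0.612  -0.2952  0.135 ]
((320.99725341796875, 160.07395935058594), (38.270057678222656, 9.474985122680664), 2.12109637260437) [array([ 0.68 , -0.087,  0.12 ]), array([ 0.708, -0.089,  0.12 ]), array([ 0.705, -0.198,  0.12 ]), array([ 0.678, -0.197,  0.12 ])]
((279.7308349609375, 193.7682647705078), (150.65292358398438, 90.82160949707031), 1.4320961236953735) [array([0.468, 0.186, 0.12 ]), array([0.728, 0.19 , 0.12 ]), array([ 0.723, -0.244,  0.12 ]), array([ 0.465, -0.231,  0.12 ])]
[[  0   0  34  16 381]
 [  5   4  24   7 163]] [[242.62467192 210.67454068]
 [242.20858896 210.09202454]]
0.18 [0.5371357  0.07654267 0.18      ]
0.195 [0.53566778 0.07595004 0.195     ]
0.21 [0.53419986 0.0753574  0.21      ]
```

View pics/c.png

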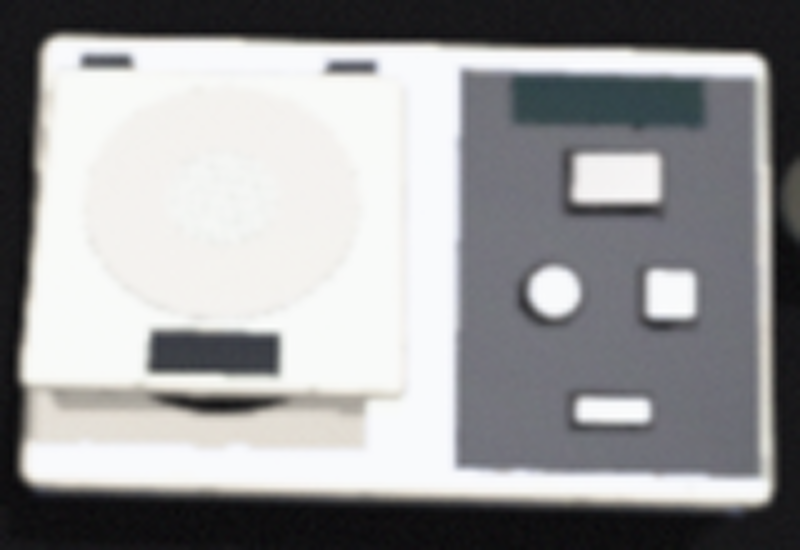

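The crop confirms the round key on the lid side of the panel, the square key right of it and the bar key in front. By rays, the round key is at (0.580,-0.111) and the rocker centre at (0.645,-0.147), with machine yaw near 0. First I shut the fingers, rise and turn so that tool x lines up with world x.

Request:
{"fn": "carry_out", "kwargs": {"series": [[[0,0,-8],7],[[0,0,-8],7],[[0,0,-8],7],[[0,0,-8],7],[[0,0,-8],7],[[0,0,-8],7],[[0,0,-8],7],[[0,0,0],7],[[0,0,0],7],[[0,0,0],6]], "fingers": 0, "squeeze": 40}}

```text
clock: 0.98
position: [0.2038, 0.5347, 0.2848]
ee_rot: [0.005, 1.0, -0.016, -0.003]
contact_force: [-0.3, -0.4, 1.1]
width: 0.0002
```

Request:
{"fn": "carry_out", "kwargs": {"series": [[[22,34,0],-1],[[22,34,0],0],[[22,34,0],0],[[22,34,0],0],[[22,34,0],0],[[22,34,0],0],[[22,34,0],0],[[22,34,0],0],[[22,34,0],0],[[22,34,0],0]]}}

```text
clock: 1.82
position: [0.4192, 0.1865, 0.2821]
ee_rot: [0.004, 1.0, -0.001, -0.005]
contact_force: [0.5, 1.1, -0.2]
width: -0.0004
```

Request:
{"fn": "carry_out", "kwargs": {"series": [[[22,34,0],0],[[22,34,0],0],[[22,34,0],0],[[22,34,0],0],[[22,34,0],0],[[22,34,0],0],[[22,34,0],0],[[22,34,0],0],[[22,34,0],0],[[0,0,0],0]]}}

```text
clock: 2.65
position: [0.6204, -0.1393, 0.2786]
ee_rot: [0.005, 1.0, -0.005, -0.005]
contact_force: [0.2, 0.9, -0.2]
width: -0.0001
```

Request:
{"fn": "carry_out", "kwargs": {"series": [[[25,27,0],0],[[0,0,35],0],[[0,0,35],0],[[0,0,25],0],[[0,0,0],0]]}}

```text
clock: 3.07
position: [0.6461, -0.1715, 0.1797]
ee_rot: [0.005, 1.0, -0.009, -0.004]
contact_force: [-0.8, 0.5, -0.5]
width: -0.0003
```

```bash
python3 - <<'E'
from rig import manip
from h import *
s=manip.get_state();print(s["position"],s["ee_rot"])
d=manip.get_image("wrist");cv2.imwrite("pics/w1.png",d["frame"])
t=manip.get_image("side");cv2.imwrite("pics/s1.png",cv2.resize(t["frame"][120:320,180:400],None,fx=3,fy=3,interpolation=2))
E
```

```text
[ 0.64610586 -0.17146265  0.17965254] [ 0.00535962  0.99994247 -0.00857548 -0.00357801]
```

View pics/w1.png

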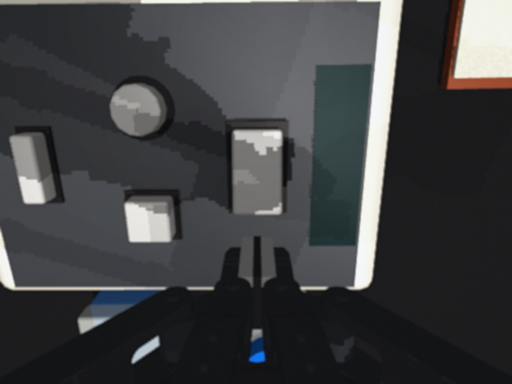

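View pics/s1.png

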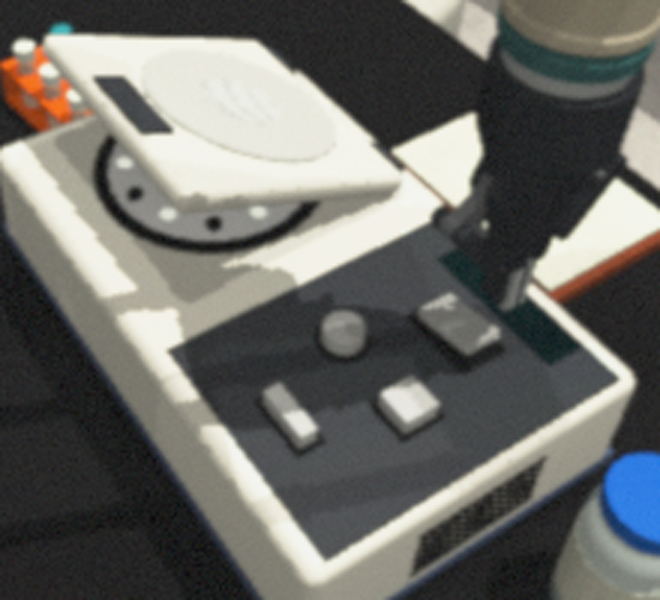

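The wrist view shows the rocker at (257,171), the round key at (138,109), the square key at (150,218) and the bar key at (33,167). The fingers line up with the rocker in x. I'll cross-check positions from the wrist.

```bash
cat >>h.py <<'E'
from scipy.spatial.transform import Rotation as Ro
def wz(s,d,uv,z):
    w,x,y,q=s["ee_rot"];R=Ro.from_quat([x,y,q,w]).as_matrix();M=np.array(d["mount"])
    p=cv2.undistortPoints(np.array([[uv]],float),np.array(d["K"]),None).ravel()
    o=np.array(s["position"])+R@M[:3,3];v=R@M[:3,:3]@np.array([p[0],p[1],1]);return o+v*(z-o[2])/v[2]
E
python3 - <<'E'
from rig import manip
from h import *
s=manip.get_state();d=manip.get_image("wrist")
for n,u in dict(rock=(257,171),end=(257,214),rnd=(136,109),sq=(150,214),bar=(33,167)).items():print(n,wz(s,d,u,.137).round(4))
E
```

```text
rock [ 0.6493 -0.145   0.137 ]
end [ 0.6488 -0.1713  0.137 ]
rnd [ 0.5848 -0.1094  0.137 ]
sq [ 0.5855 -0.1702  0.137 ]
bar [ 0.5225 -0.1404  0.137 ]
```

Request:
{"fn": "carry_out", "kwargs": {"series": [[[1,-6,10],0],[[0,0,15],0],[[0,0,10],0],[[0,0,4],0],[[0,0,3],0],[[0,0,3],0],[[0,0,2],0]]}}

```text
clock: 3.8
position: [0.6577, -0.1655, 0.1489]
ee_rot: [0.01, 1.0, -0.007, 0.012]
contact_force: [-0.3, 0.6, -1.2]
width: 0.0
```

Request:
{"fn": "carry_out", "kwargs": {"series": [[[-5,0,0],0],[[0,0,0],0]]}}

```text
clock: 3.97
position: [0.6525, -0.1654, 0.1489]
ee_rot: [0.01, 1.0, -0.007, 0.012]
contact_force: [-1.0, 0.1, 0.1]
width: -0.0002
```

```bash
python3 - <<'E'
from rig import manip
from h import *
s=manip.get_state();print({k:np.round(v,3).tolist() for k,v in s.items()})
t=manip.get_image("side");cv2.imwrite("pics/s2.png",cv2.resize(t["frame"][100:320,180:400],None,fx=2.7,fy=2.7,interpolation=2))
E
```

```text
{'clock': 3.967, 'qpos': [-0.345, 0.457, 1.431, -0.012, 1.223, -0.327], 'qd': [0.004, 0.01, -0.022, 0.007, -0.021, 0.003], 'effort': [0.002, -51.066, -23.835, -0.06, -0.251, -0.013], 'position': [0.652, -0.165, 0.149], 'ee_rot': [0.01, 1.0, -0.007, 0.012], 'contact_force': [-1.026, 0.137, 0.121], 'moment': [-0.02, 0.019, -0.009], 'width': -0.0}
```

View pics/s2.png

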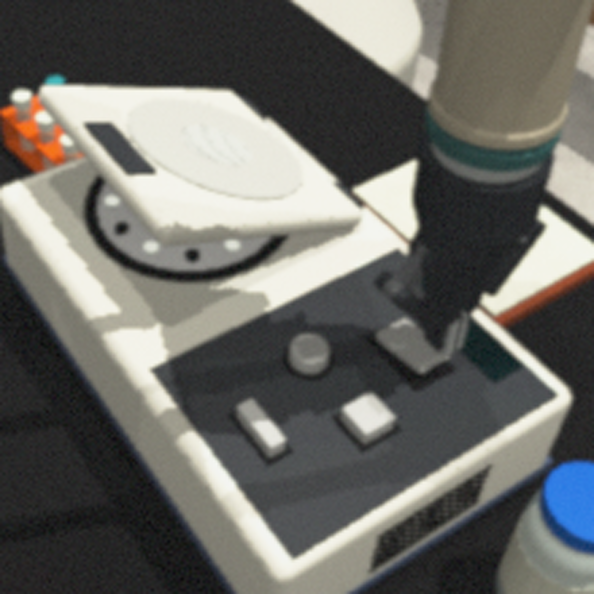

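There is no contact yet: the small rows simply fell short. I'll correct x and keep going down.

Request:
{"fn": "carry_out", "kwargs": {"series": [[[-5,0,0],0],[[0,0,8],0],[[0,0,4],0]]}}

```text
clock: 4.27
position: [0.649, -0.1665, 0.1383]
ee_rot: [0.011, 1.0, -0.007, 0.015]
contact_force: [0.4, -0.9, 0.9]
width: -0.0
```

Request:
{"fn": "carry_out", "kwargs": {"series": [[[-2,0,4],0],[[0,0,4],0],[[0,0,4],0]]}}

```text
clock: 4.52
position: [0.6483, -0.1673, 0.1326]
ee_rot: [0.012, 1.0, -0.007, 0.018]
contact_force: [-9.1, 3.9, 28.8]
width: -0.0001
```

There is a hard stop at z 0.1326 with 29 N, which matches the rocker's end of travel. I'll lift and check.

Request:
{"fn": "carry_out", "kwargs": {"series": [[[0,0,-15],0],[[0,0,-35],0],[[0,0,-40],0],[[0,0,-40],0],[[0,0,0],0]]}}

```text
clock: 4.93
position: [0.6405, -0.1629, 0.2642]
ee_rot: [0.01, 1.0, -0.008, 0.013]
contact_force: [1.5, -1.6, 1.2]
width: 0.0004
```

```bash
python3 - <<'E'
from rig import manip
from h import *
s=manip.get_state();print(s["position"],s["ee_rot"])
d=manip.get_image("wrist")
t=manip.get_image("side")
a=cv2.resize(t["frame"][120:320,180:400],(440,400),interpolation=2)
b=cv2.resize(np.load("side0.npz")["frame"][195:275,240:360],(360,240),interpolation=2)
c=cv2.resize(t["frame"][195:275,240:360],(360,240),interpolation=2)
o=np.zeros((480,800,3),np.uint8);o[:400,:440]=a;o[:240,440:]=b;o[240:,440:]=c;cv2.imwrite("pics/s3.png",o)
E
```

```text
[ 0.64046397 -0.16291776  0.2642354 ] [ 0.01028695  0.99982971 -0.00761029  0.01329711]
```

View pics/s3.png

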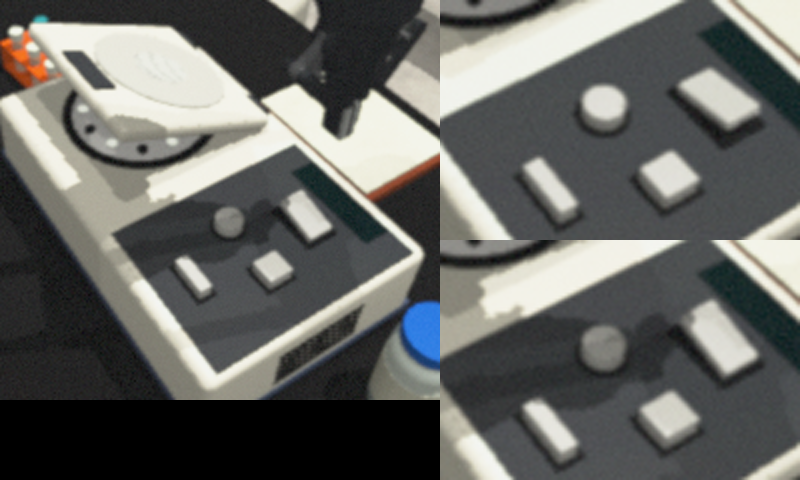

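The rocker has flipped on: its far half is down and the lid-side half is up. The keys are untouched. Next is the lid pad at about (0.533,0.076).

Request:
{"fn": "carry_out", "kwargs": {"series": [[[-15.5,-34,-1],0],[[-15.5,-34,-1],0],[[-15.5,-34,-1],0],[[-15.5,-34,-1],0],[[-15.5,-34,-1],0],[[-15.5,-34,-1],0],[[-15.5,-34,-1],0],[[0,0,0],0]]}}

```text
clock: 5.7
position: [0.5214, 0.0845, 0.2395]
ee_rot: [0.007, 1.0, -0.012, -0.007]
contact_force: [0.3, 0.4, -0.2]
width: 0.0002
```

Request:
{"fn": "carry_out", "kwargs": {"series": [[[10,8,0],0],[[0,0,12],0],[[0,0,10],0],[[0,0,8],0],[[0,0,8],0]]}}

```text
clock: 6.12
position: [0.5311, 0.0736, 0.1951]
ee_rot: [0.008, 1.0, -0.01, -0.01]
contact_force: [0.4, 0.1, 2.2]
width: 0.0002
```

Contact at z≈0.195–0.20. I'll push on down, drifting toward the front with the pad's arc.

Request:
{"fn": "carry_out", "kwargs": {"series": [[[-2,0,9],0],[[-2,0,9],0],[[-2,0,9],0],[[-2,0,8],0],[[-2,0,7],0]]}}

```text
clock: 6.53
position: [0.5214, 0.0701, 0.1474]
ee_rot: [0.008, 1.0, -0.012, -0.01]
contact_force: [0.9, 0.3, 1.8]
width: 0.0002
```

Request:
{"fn": "carry_out", "kwargs": {"series": [[[0,0,4],0],[[0,0,3],0],[[0,0,3],0],[[0,0,3],0]]}}

```text
clock: 6.87
position: [0.5207, 0.0701, 0.1439]
ee_rot: [0.008, 1.0, -0.012, -0.008]
contact_force: [-4.6, 1.2, 17.5]
width: 0.0001
```

The lid is shut: hard stop at z 0.144 with 17 N, as expected. I'll lift and go to the round key.

Request:
{"fn": "carry_out", "kwargs": {"series": [[[0,0,-20],0],[[0,0,-35],0],[[12,36,0],0],[[12,36,0],0],[[12,36,0],0],[[12,36,0],0],[[12,36,0],0],[[0,0,0],0]]}}

```text
clock: 7.53
position: [0.579, -0.1153, 0.2046]
ee_rot: [0.01, 1.0, -0.006, -0.005]
contact_force: [0.9, -1.0, -0.2]
width: -0.0002
```

```bash
python3 - <<'E'
from rig import manip
from h import *
s=manip.get_state();print(s["position"],s["ee_rot"])
d=manip.get_image("wrist");t=manip.get_image("side")
o=np.zeros((400,800,3),np.uint8);o[:300,:400]=cv2.resize(d["frame"],(400,300));o[:,400:]=cv2.resize(t["frame"][120:320,180:380],(400,400),interpolation=2)
cv2.imwrite("pics/k.png",o)
for u in((257,100),(257,150)):print(wz(s,d,u,.135))
E
```

```text
[ 0.5789903  -0.11528556  0.20461257] [ 0.01036404  0.99991579 -0.00587739 -0.00514256]
[ 0.57920689 -0.05075384  0.135     ]
[ 0.57883885 -0.08089583  0.135     ]
```

View pics/k.png

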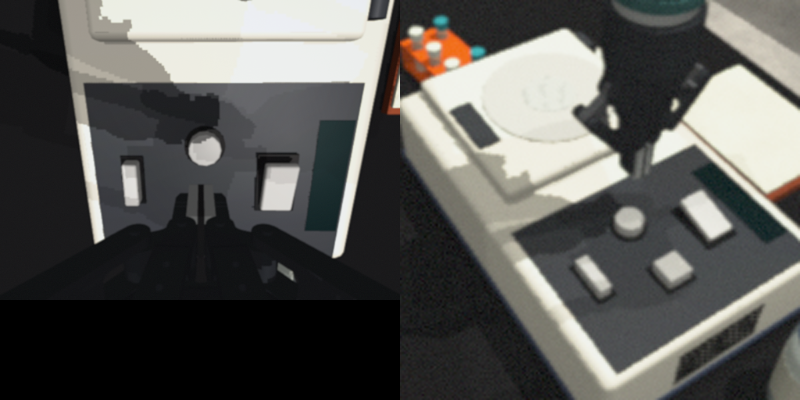

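The lid is shut and the rocker is still on. The round key, at wrist pixel (262,188), lies at about (0.582,-0.107). I'll move over it and descend.

Request:
{"fn": "carry_out", "kwargs": {"series": [[[3,-7,0],0],[[0,0,20],0],[[0,0,15],0],[[0,0,12],0],[[0,0,0],0]]}}

```text
clock: 8.05
position: [0.5774, -0.0943, 0.1558]
ee_rot: [0.006, 1.0, -0.002, -0.007]
contact_force: [-0.5, 0.8, -0.2]
width: -0.0003
```

Request:
{"fn": "carry_out", "kwargs": {"series": [[[5,14,0],0],[[0,0,3],0],[[0,0,0],0]]}}

```text
clock: 8.3
position: [0.5823, -0.1047, 0.1535]
ee_rot: [0.005, 1.0, 0.001, -0.007]
contact_force: [-0.3, 0.5, 0.2]
width: -0.0001
```

Request:
{"fn": "carry_out", "kwargs": {"series": [[[0,5,0],0],[[0,0,7],0],[[0,1,7],0]]}}

```text
clock: 8.55
position: [0.5844, -0.1113, 0.1421]
ee_rot: [0.006, 1.0, 0.001, -0.004]
contact_force: [0.6, 0.3, 0.1]
width: -0.0001
```

Request:
{"fn": "carry_out", "kwargs": {"series": [[[-3,-1,5],0],[[0,0,4],0],[[0,0,4],0],[[0,0,4],0]]}}

```text
clock: 8.88
position: [0.5812, -0.1107, 0.1283]
ee_rot: [0.006, 1.0, 0.0, -0.003]
contact_force: [-10.4, 3.6, 42.4]
width: 0.0001
```

The key has bottomed at z 0.128. I'll ease the force and hold.

Request:
{"fn": "carry_out", "kwargs": {"series": [[[0,0,2],0],[[0,0,2],0],[[0,0,2],0],[[0,0,2],0]]}}

```text
clock: 9.22
position: [0.5811, -0.1107, 0.1289]
ee_rot: [0.007, 1.0, 0.0, 0.0]
contact_force: [-3.2, 1.2, 13.2]
width: 0.0002
```

```bash
python3 - <<'E'
from rig import manip
from h import *
t=manip.get_image("side");s=manip.get_state();print(s["clock"],s["position"],s["contact_force"])
cv2.imwrite("pics/f.png",cv2.resize(t["frame"][120:320,180:380],(600,600),interpolation=2))
E
```

```text
9.2667 [ 0.58104204 -0.11067494  0.1289016 ] [-3.46287595  1.54982962 12.00642166]
```

View pics/f.png

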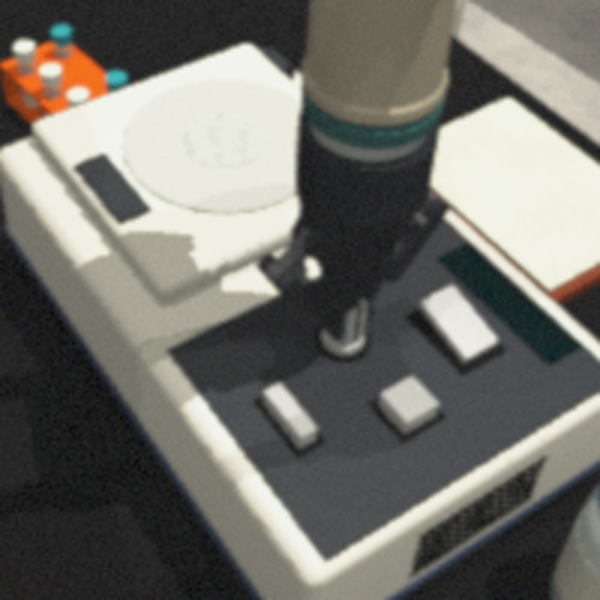

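The fingertip sits centred on the round key, which is down. The lid is shut, the rocker on and the other keys up, with a steady 12 N.

```bash
python3 -c "
from rig import manip
print(manip.sign_off())"
```

```text
the job is handed in; nothing more can be done
None
```

I pressed the rocker, then the lid, then the round key, all with the fingers shut, and handed the job in at about 9.3 s with the round key still held down. The sign-off gives no verdict, so the results below are my own force readings and pictures.

| Step | Where it stopped | Force | What the picture showed |
|---|---|---|---|
| Rocker, far half | tip at 0.133 m | 29 N | far half down, lid-side half up |
| Lid pad | tip at 0.144 m, the expected shut height | 17 N | lid flat and shut |
| Round key | tip at 0.129 m, as expected for 6 mm of travel | 12 N, steady | fingertip centred on the key |

- **Final picture:** the square and bar keys are up, the lid is shut and the rocker is on. The rack stands where it was. The bottle is only partly in that picture and the box is out of it, but nothing was touched near either.
- **Peak force:** the round key press reached 42 N at the fingertip for a moment before I eased it. I took the 40 N limit to apply to the arm and gripper body, not the fingertips, and the wrist limit is 120 N.
- **Disagreements:** the camera views differed by up to about 7 mm on the key positions, so I used values between them. Small downward moves also fell short or drifted sideways by up to about 10 mm, and I corrected that before each press.

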